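Put the fish cookie cutters away in the slide-top box

TASK

Slide the wooden box's lid open past its end ridge, put both fish-shaped cookie cutters in the box, then slide the lid shut again over the ridge until it is fully home. Leave the star-shaped cutter and the other things where they are.

Things in the scene. Friction and masses are not known exactly. Their poses are not given: they have to be found in the camera images.
- cutter_box: Wooden slide-top box, 140 mm (its x) by 209 mm (its y) by 53 mm high, fixed on the wooden stove cover, a flat board whose top is at z = 0.068. Origin on its underside; it runs from y = -118 (opening end) to y = +91 (closed end). The lid runs along y in grooves in the two long sides; the lips above it end at x = +-58. The lid opens towards the box's own -y, by 156 mm at most.
- box_floor (a point): Middle of the box's inner floor, 6 mm above the box's underside; axes as the box. The inside reaches x +-58 and y +-82 mm from here; 34 mm deep under the lid (25 under the cleat at its closed end), and the walls' tops are 47 mm above it. With the lid fully open the inside is free from y = -74 to +82.
- box_ridge (a point): Top of the sprung, rounded steel ridge (70 mm long, along the box's x) on the box's solid end block, 103 mm from the box's origin towards -y. A rib under the lid must be forced over it in the first 21 mm of opening and the last 21 mm of closing: about 5 to 15 N along y at the grip bar, moved straight along y; past its crest it snaps the lid on.
- box_lid: The box's sliding lid, wood, 128 (x) by 200 (y) by 6 mm, 0.15 kg, axes as the box. Origin: centre of the panel's underside, 40 mm above the box's underside; in the box's frame at y = -18 mm fully home (1 mm play), -29 on the ridge's crest, -174 fully open, where a cleat stops it and it may droop by 0.05 rad. It stays captive; groove play 2 mm sideways, 1.5 mm up.
- lid_grip (a point): Middle of the wooden grip bar on top of the lid, 30 mm above the lid's underside, i.e. 24 mm above the lid's upper face. The bar is 64 mm long (along the box's x), 12 mm thick (along y) and stands 30 mm above the lid's face, so its top is 6 mm above this point.
- fish_cutter_1: Fish-shaped tin cookie cutter, a 20 mm high band open at top and bottom, lying flat on the board; 95 mm long (its y), 40 mm wide (its x) over the belly, 0.025 kg. Origin at its centre on the underside. The belly's two sides are opposite each other at x = -20 and +20 about y = +15: grasp it there from above, closing along its x.
- fish_cutter_2: A second fish-shaped cookie cutter, the same as fish_cutter_1. Both lie in two of three places which they share with the star cutter.
- star_cutter: Star-shaped tin cookie cutter, 63 x 60 x 20 mm, origin at the centre of its underside. It stays out of the box, where it is.
- pinch_bowl: Small blue bowl, 69 mm across, 31 mm high, origin at the centre of its underside. Bystander.
- egg_cup: White egg cup, 49 mm across, 61 mm high, origin at the centre of its underside. Bystander.
- pepper_mill: Dark wooden pepper mill, 58 mm across, 130 mm high, origin at the centre of its underside. Bystander.
- honey_jar: Small glass jar with yellow lid, 55 mm across, 75 mm high, origin at the centre of its underside. Bystander.

How it is judged:
By the outcome, as a careful person would: the job done as asked, in the order asked, and still so for the second after the job is handed in, with the robot touching nothing.
It also fails if it takes over 70 s, if anything falls off the work surface, if the arm or the gripper's body presses on something with over 40 N, if the wrist force passes 120 N, or if a joint passes its speed limit or range.

ROBOT

A 6-joint arm with a two-finger parallel gripper is mounted at the origin on a cart in front of the work surface, level with it; the furniture and walls round the work are solid. World frame = base frame: x ahead of the robot, y to its left, z up, the work surface at z = 0. Lengths are in m, angles in rad, forces in N, time in s.
With the tool pointing down it reaches from about 0.375 to 0.75 m from the base axis. Payload 9 kg.
Tool frame: the origin (TCP) lies midway between the tips of the shut fingers; the grasp point (between the pads) lies 19 mm behind it; z points along the fingers, y is the line along which they close (so a half turn about z gives the same grasp; the last joint's range is limited). The gripper opens to 85 mm and grips with 20 to 120 N. Pads are 22 mm wide; open, the fingers measure 114 mm over their backs; the gripper's body (76 mm by 85 mm) begins 54 mm behind the grasp point. The pads swing forward as they close: fully open they stand 13 mm farther back than shut.
Start: joints at [-1.33, 0.104, 0.097, 1.564, 0, 1.353], TCP at [0.266, -0.538, 0.196] pointing down, gripper open.
Joint ranges: [-2.99, 2.99], [-0.84, 1.86], [-1.1, 1.16], [-1.84, 2.11], [-1.51, 1.56], [-3.14, 3.14]. Speed limits (rad/s): [2.22, 2.22, 2.57, 3.14, 3.14, 3.14].

INTERFACE

Orientations are given as a rotation vector (axis times angle).
In Python, from bench import sensors, eyes, manip gives the robot as it stands. The module is installed in compiled form; this text tells all that it offers.
- The arm moves only by the tool jog_arm, never from a script. Its argument "increments" is a list of rows, each a list of 7 numbers: the finger opening in mm, from 0 to 85.4, then the shift along the world's x, y, z in mm, then the turn, a rotation vector about the world's x, y, z in degrees. A call has 1 to 10 rows; each row is the pose to reach, as a shift and turn from the pose commanded when the call began; what a row does not reach only later rows make up. A row lasts 1/12 s, in which the tool goes at most 41.7 mm and 7.16 degrees, less where a joint would pass 70% of its speed; a pose out of reach is approached as far as the arm can. A call with a gripper value outside its range is refused whole. The fingers move at their own pace and stop on an object; "grip_force" is the grip in N (left out, the last holds). Time passes only in rows, so rows that repeat a pose let the fingers close. It gives the time, the measured TCP pose, the force, the opening and the grip force at its end, in the units of the state.
- sensors.get_state(): the state, without advancing time (a new reading comes with each control period).
- eyes.camera(name): name is "side" or "top"; returns (picture, depth): 400x640x3 uint8, red, green, blue; 400x640 float32, m along the optical axis (not along the pixel's ray), 0 where there is no reading.
- eyes.camera_info(name): a dict with "fx", "fy", "cx", "cy" (pixels), "k1" (the pictures are not rectified: a ray, as slopes to the right and down, at radius r is drawn at 1 + k1 r^2 times it, then the intrinsics apply), "position" and "attitude" of the camera in the world. Camera axes: x right, y down, z forward; pixel columns grow to the right and rows downward; lengths in m; the calibration is good to about 2 mm. A picture is of the moment at which its call begins. camera_info takes no time and is no camera call.
- manip.close_job(): hands the job in; it is judged then, once.
The state is a dict: "time_s": time; "joint_pos": joint angles; "joint_vel": joint speeds; "tau": joint torques, N m; "position": TCP position; "orientation": TCP orientation; "force": force on the tool from outside, world axes, zero at the start; "ft_torque": the same for the moment, N m; "grip_width": opening from 0.0 (shut) to 1.0 (fully open); "grip_force": force on a finger pad.
Only numpy, scipy, OpenCV 4.12 (cv2) and the standard library are available. Lean on these libraries where they do the work, as an engineer would, in place of code of your own. Each camera call takes 0.05 s, during which the arm holds its last target. There are 200 camera calls.

## Working session

There is one attempt and no reset: what is moved stays moved. The work goes in short steps, Python scripts to look and compute and a tool call to move; the robot and the scene stay as the last step left them, time stands still between calls to the robot, and variables do not carry over. Pictures are saved under pics/ and viewed, at most 13 in all, crops included, and the job is handed in when it is done.

Besides the shell and the picture viewer there is one more tool, called after "Emit:" by a JSON object that holds its "method" and its "body", one argument or row to a line. jog_arm: Moves the arm, as the interface text tells. Its arguments: {"type":"object","properties":{"increments":{"type":"array"},"grip_force":{"type":"number"}},"required":["increments"]}

```bash
mkdir -p pics
cat > h.py <<'E'
import numpy as np, cv2
from scipy.spatial.transform import Rotation as R
from bench import sensors, eyes, manip
def info(n):
    c=eyes.camera_info(n); a=np.array(c['attitude'],float)
    M=R.from_rotvec(a).as_matrix() if a.shape==(3,) else (a if a.shape==(3,3) else R.from_quat(a).as_matrix())
    K=np.array([[c['fx'],0,c['cx']],[0,c['fy'],c['cy']],[0,0,1]]); return c,K,M,np.array(c['position'])
def ray(n,uv):
    c,K,M,p=info(n)
    s=cv2.undistortPoints(np.array(uv,float).reshape(-1,1,2),K,np.array([c['k1'],0,0,0,0.])).reshape(-1,2)
    return p,np.c_[s,np.ones(len(s))]@M.T
def onplane(n,uv,z):
    p,d=ray(n,uv); return p+d*((z-p[2])/d[:,2])[:,None]
def bydepth(n,uv,dep):
    p,d=ray(n,uv); return p+d*np.array(dep)[:,None]
def cloud(n,dep):
    v,u=np.mgrid[0:400,0:640]; P=bydepth(n,np.c_[u.ravel(),v.ravel()],dep.ravel()).reshape(400,640,3); P[dep==0]=np.nan; return P
def snap(n,f):
    im,d=eyes.camera(n); cv2.imwrite(f'pics/{f}.png',im[:,:,::-1]); np.savez(f'pics/{f}.npz',im=im,d=d); return im,d
E
python3 - <<'E'
from h import *
for n in('top','side'):
    snap(n,n+'0'); print(eyes.camera_info(n))
print(sensors.get_state())
E
```

```text
{'fx': 473.81550586829525, 'fy': 473.81550586829525, 'cx': 326.83608406380586, 'cy': 197.92330189823693, 'k1': -0.1384220701988895, 'position': array([0.41813202, 0.01285004, 1.25773157]), 'attitude': array([-2.1811846 ,  2.16095379, -0.05756339])}
{'fx': 372.32562114426213, 'fy': 372.32562114426213, 'cx': 316.2686662651827, 'cy': 198.16028825393792, 'k1': -0.035951030396698884, 'position': array([0.10372853, 0.59361589, 0.6851144 ]), 'attitude': array([-0.7718114 ,  2.4860748 , -1.22969175])}
{'time_s': 0.1, 'joint_pos': array([-1.32970417e+00,  1.04652723e-01,  9.65594229e-02,  1.56389822e+00,
        2.15536252e-05,  1.35311781e+00]), 'joint_vel': array([-0.00052498,  0.00053542,  0.00109803, -0.00080657, -0.00025323,
        0.00055968]), 'tau': array([ 6.23358646e-03, -5.58205676e+01,  5.04721212e+01,  1.28979512e-02,
       -2.55348814e-04, -1.32431555e-05]), 'position': array([ 0.26565317, -0.53761437,  0.19569923]), 'orientation': array([-3.05813880e+00, -7.14060386e-01, -1.18716653e-05]), 'force': array([0.49421199, 0.39358012, 0.43602885]), 'ft_torque': array([-0.01444247, -0.00901281, -0.03223516]), 'grip_force': 0.0, 'grip_width': 0.9978892604480328}
```

View pics/top0.png

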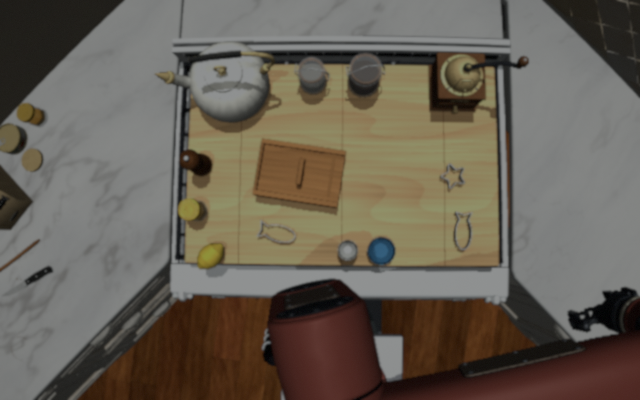

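View pics/side0.png

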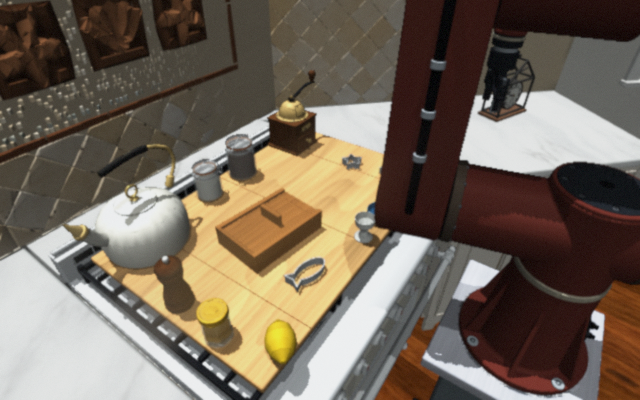

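Run:
```python
from h import *
a=np.load('pics/top0.npz');im,d=a['im'],a['d']
P=cloud('top',d)
print('board z',np.nanmedian(P[220:225,300:330,2]))
z=P[...,2]; reg=np.zeros(z.shape,bool); reg[130:220,245:355]=1
m=(reg&(z>0.095)).astype(np.uint8)
n,l,s,c=cv2.connectedComponentsWithStats(m); k=1+np.argmax(s[1:,4]); print(s[k])
q=P[l==k]; print('z pct',np.percentile(q[:,2],[1,25,50,75,99]))
xy=q[(q[:,2]<.14)][:,:2].astype(np.float32)*1000
print('box rect',cv2.minAreaRect(xy), np.round(cv2.boxPoints(cv2.minAreaRect(xy))))
b=q[q[:,2]>.13]; print('bar',len(b),np.round(1000*b.mean(0)),cv2.minAreaRect((1000*b[:,:2]).astype(np.float32)))
hsv=cv2.cvtColor(im,cv2.COLOR_RGB2HSV)
for nm,(u0,u1,v0,v1) in dict(f1=(252,302,216,250),f2=(448,476,205,256),star=(436,470,160,193)).items():
    r=hsv[v0:v1,u0:u1]; mm=(r[...,1]<85).astype(np.uint8)
    v,u=np.nonzero(mm); W=onplane('top',np.c_[u+u0,v+v0],0.078)*1000
    rc=cv2.minAreaRect(W[:,:2].astype(np.float32)); print(nm,len(u),np.round(W.mean(0)),rc, np.nanmax(P[v0:v1,u0:u1,2]))
up=lambda x,s:cv2.resize(x[:,:,::-1],None,fx=s,fy=s,interpolation=cv2.INTER_CUBIC)
c1=up(im[130:255,240:360],3); s=np.load('pics/side0.npz')['im']
c2=up(s[170:300,210:340],3); H=min(len(c1),len(c2)); f2=up(im[155:255,430:480],3);f2=np.vstack([f2,np.zeros((H-len(f2),150,3),np.uint8)])
o=np.hstack([c1[:H],c2[:H]]); o=o[:,:800]; cv2.imwrite('pics/crop0.png',cv2.convertScaleAbs(o,alpha=1.6))
```

```text
board z 0.0678009758922905
[ 253  139   93   68 4825]
z pct [0.10774848 0.11249944 0.11439971 0.11734474 0.14417537]
box rect ((568.3184814453125, 109.241943359375), (207.11244201660156, 139.4341278076172), 81.68711853027344) [[484.  17.]
 [622.  -3.]
 [652. 202.]
 [514. 222.]]
bar 144 [568. 105. 143.] ((567.4873046875, 105.71470642089844), (12.189611434936523, 63.175418853759766), 81.73918914794922)
f1 915 [424. 163.  78.] ((420.9246520996094, 166.14932250976562), (82.46504974365234, 123.3373031616211), 0.7550844550132751) 0.09496152223693666
f2 920 [ 442. -295.   78.] ((431.1203918457031, -296.57733154296875), (68.90328979492188, 125.61994171142578), 89.65216827392578) 0.09445116813280707
star 478 [ 578. -276.   78.] ((570.0548706054688, -275.07952880859375), (84.54407501220703, 76.33623504638672), 89.27482604980469) 0.09450980517382579
```

View pics/crop0.png

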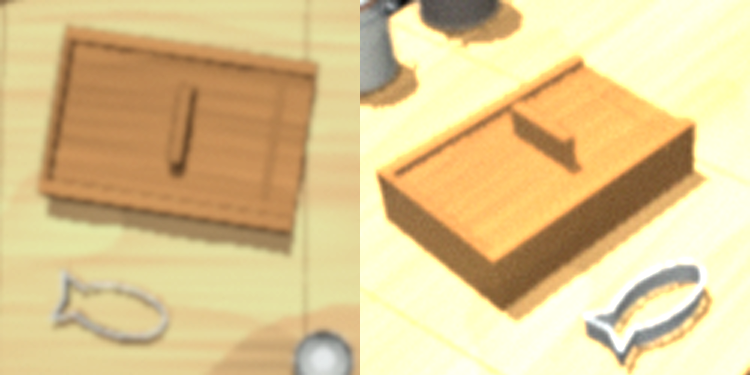

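The lid is shut, with its closed end (the visible rim) to the left, i.e. world +y. In the top picture the grip bar is at (301,173), the fish are at (278,234) and (462,231), and the star is at (452,177). The box yaw is about -8.3°, and the bar sits at (568,105) mm. I'm moving above the bar now.

Emit:
{"method": "jog_arm", "body": {
  "increments": [
    [85, 30, 64, 5, 0, 0, 7],
    [85, 60, 128, 5, 0, 0, 14],
    [85, 90, 192, 5, 0, 0, 21],
    [85, 120, 250, 5, 0, 0, 28],
    [85, 140, 300, 5, 0, 0, 35],
    [85, 150, 320, 5, 0, 0, 42],
    [85, 150, 320, 5, 0, 0, 49],
    [85, 150, 320, 5, 0, 0, 56],
    [85, 150, 320, 5, 0, 0, 63],
    [85, 150, 320, 5, 0, 0, 70]
  ]
}}

```text
time_s: 0.93
position: [0.417, -0.2142, 0.2015]
orientation: [-2.084, -2.351, -0.002]
force: [0.1, -0.8, -0.4]
grip_width: 0.995
grip_force: 0.0
```

Emit:
{"method": "jog_arm", "body": {
  "increments": [
    [85, 15, 32, 0, 0, 0, 7],
    [85, 30, 64, 0, 0, 0, 14],
    [85, 45, 96, 0, 0, 0, 21],
    [85, 60, 128, 0, 0, 0, 28],
    [85, 75, 160, 0, 0, 0, 35],
    [85, 90, 192, 0, 0, 0, 42],
    [85, 105, 224, 0, 0, 0, 49],
    [85, 120, 256, 0, 0, 0, 56],
    [85, 135, 290, 0, 0, 0, 63],
    [85, 152, 323, 0, 0, 0, 70]
  ]
}}

```text
time_s: 1.77
position: [0.5679, 0.107, 0.2012]
orientation: [-0.365, -3.12, -0.0]
force: [0.5, -0.6, 0.2]
grip_width: 0.999
grip_force: 0.0
```

```bash
cat >> h.py <<'E'
def pose():
    s=sensors.get_state(); M=R.from_rotvec(s['orientation']).as_matrix()
    print('t %.2f'%s['time_s'],'pos',np.round(s['position']*1000,1),'ytool deg %.1f'%np.degrees(np.arctan2(M[1,1],M[0,1])),'zdown',np.round(M[:,2],3),'F',np.round(s['force'],1),'w %.1f mm'%(s['grip_width']*85.4),'gf',s['grip_force'],'j6 %.2f'%s['joint_pos'][5])
E
python3 - <<'E'
from h import *
pose()
im,d=snap('top','top1'); snap('side','side1')
hsv=cv2.cvtColor(im,cv2.COLOR_RGB2HSV)
for n,(v,u) in dict(wood=(225,230),f=(234,262)).items(): print(n,hsv[v-1:v+2,u-3:u+4].tolist())
cv2.imwrite('pics/both1.png',np.hstack([cv2.resize(im[195:260,240:310],(490,455)),cv2.resize(im[150:255,430:480],(217,455))])[:,:,::-1])
E
```

```text
t 1.77 pos [567.9 107.  201.2] ytool deg 76.6 zdown [-0.  0. -1.] F [ 0.5 -0.6  0.2] w 85.3 mm gf 0.0 j6 0.19
wood [[[4, 139, 92], [4, 137, 93], [4, 136, 94], [4, 138, 94], [4, 136, 94], [5, 137, 95], [4, 134, 95]], [[4, 139, 92], [4, 139, 92], [4, 137, 93], [4, 136, 94], [4, 136, 94], [4, 133, 96], [4, 135, 96]], [[4, 137, 93], [4, 134, 93], [4, 136, 94], [5, 138, 94], [4, 137, 95], [4, 134, 95], [4, 133, 96]]]
f [[[4, 115, 111], [4, 115, 111], [4, 115, 111], [4, 115, 111], [5, 116, 110], [4, 117, 109], [4, 118, 108]], [[4, 116, 110], [5, 117, 111], [4, 114, 110], [4, 116, 110], [4, 114, 110], [4, 117, 109], [4, 116, 108]], [[4, 116, 110], [4, 114, 110], [5, 116, 110], [5, 116, 110], [4, 116, 110], [4, 117, 109], [4, 116, 108]]]
```

View pics/both1.png

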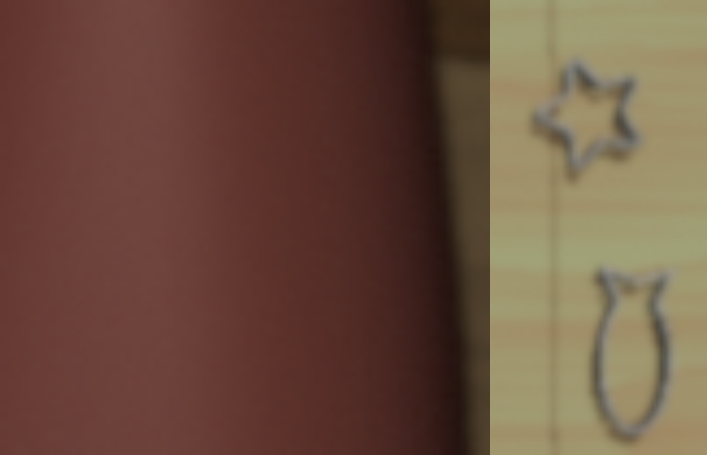

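The arm hides fish 1 from the top camera. Fish 2 and the star are clear in the right panel; the fish's tail points up, towards world +x. Next I grip the bar and slide the lid open.

Emit:
{"method": "jog_arm", "body": {
  "grip_force": 60,
  "increments": [
    [60, 0, -1.5, -20, 0, 0, 5],
    [60, 0, -1.5, -50, 0, 0, 5],
    [60, 0, -1.5, -70, 0, 0, 5],
    [60, 0, -1.5, -79, 0, 0, 5],
    [30, 0, -1.5, -79, 0, 0, 5],
    [0, 0, -1.5, -79, 0, 0, 5],
    [0, 0, -1.5, -79, 0, 0, 5],
    [0, 0, -1.5, -79, 0, 0, 5],
    [0, 0, -1.5, -79, 0, 0, 5],
    [0, 0, -1.5, -79, 0, 0, 5]
  ]
}}

```text
time_s: 2.7
position: [0.5683, 0.1035, 0.1234]
orientation: [0.239, 3.131, 0.0]
force: [0.4, 0.5, -0.3]
grip_width: 0.002
grip_force: 0.0
```

Run:
```python
from h import *
pose()
a=np.load('pics/top0.npz')['im']
def fish(im,box,z=0.088):
    u0,u1,v0,v1=box; r=cv2.cvtColor(im[v0:v1,u0:u1],cv2.COLOR_RGB2HSV); s=r[...,1]
    t,m=cv2.threshold(s,0,255,cv2.THRESH_BINARY_INV+cv2.THRESH_OTSU)
    n,l,st,c=cv2.connectedComponentsWithStats(cv2.dilate(m,None)); k=1+np.argmax(st[1:,4])
    v,u=np.nonzero((l==k)&(m>0)); W=onplane('top',np.c_[u+u0,v+v0],z)[:,:2]*1000
    rc=cv2.minAreaRect(W.astype(np.float32)); print('thr',t,len(u),'mean',W.mean(0).round(),'rect',np.round(rc[0],1),np.round(rc[1],1),round(rc[2],1))
    return W
fish(a,(252,302,216,250)); fish(a,(448,476,205,256)); fish(a,(436,470,160,193))
```

```text
t 2.70 pos [568.3 103.5 123.4] ytool deg 81.3 zdown [ 0.001  0.    -1.   ] F [ 0.4  0.5 -0.3] w 0.1 mm gf 0.0 j6 0.11
thr 67.0 249 mean [422. 170.] rect [420.9 165. ] [96.7 44.9] 76.7
thr 62.0 257 mean [ 435. -298.] rect [ 429.2 -297.9] [45.7 95.8] 86.9
thr 65.0 217 mean [ 567. -274.] rect [ 566.4 -271.2] [60.8 63. ] 89.1
```

Run:
```python
from h import *
a,_=snap('side','side2'); b,_=snap('top','top2')
up=lambda x:cv2.convertScaleAbs(cv2.resize(x[:,:,::-1],(400,400),interpolation=cv2.INTER_CUBIC),alpha=1.5)
cv2.imwrite('pics/c2.png',np.hstack([up(a[150:290,200:340]),up(b[110:230,240:360])]))
```

```text
(no output)
```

View pics/c2.png

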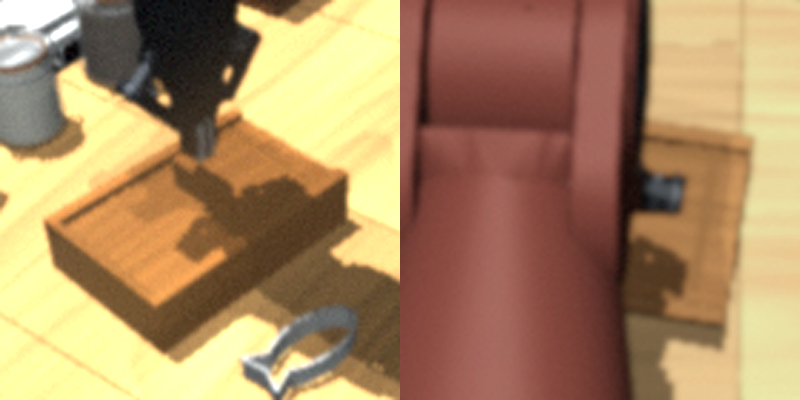

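Run:
```python
from h import *
def proj(n,X):
    c,K,M,p=info(n); Y=(np.array(X)/1000-p)@M; r=Y[:,:2]/Y[:,2:]
    r=r*(1+c['k1']*(r**2).sum(1))[:,None]; return r@K[:2,:2]+K[:2,2]
X=[[568,103.5,123.4],[568,103.5,144],[567.5+31.7,105.7-4.5,144],[567.5-31.7,105.7+4.5,144],[567.5-31.7,105.7+4.5,114]]
for n,o in(('side',(200,150,400/140)),('top',(240,110,400/120))):
    q=proj(n,X); print(n,q.round(),((q-o[:2])*o[2]).round())
a=np.load('pics/side0.npz');P=cloud('side',a['d']);
z=P[...,2]; m=(z>.128)&(np.arange(640)[None]>250)&(np.arange(640)[None]<330)&(np.arange(400)[:,None]>195)&(np.arange(400)[:,None]<230)
b=P[m]*1000; b=b[(b[:,0]>450)&(b[:,0]<650)&(b[:,2]<150)]; print(len(b),b.mean(0).round(),cv2.minAreaRect(b[:,:2].astype(np.float32)))
a=np.load('pics/side2.npz');P=cloud('side',a['d'])
for u,v in((200,150),(205,120),(195,185),(195,165),(170,180),(230,190)):
    print(u,v,(P[int(150+v*.35),int(200+u*.35)]*1000).round())
pose()
```

```text
side [[271. 216.]
 [270. 209.]
 [261. 204.]
 [279. 216.]
 [280. 226.]] [[203. 188.]
 [201. 169.]
 [174. 154.]
 [227. 188.]
 [229. 216.]]
top [[301. 172.]
 [300. 171.]
 [301. 158.]
 [297. 184.]
 [298. 185.]] [[203. 206.]
 [200. 202.]
 [204. 159.]
 [190. 247.]
 [194. 251.]]
188 [563. 109. 139.] ((564.991455078125, 106.56666564941406), (13.706538200378418, 63.04924774169922), 81.38484954833984)
200 150 [558. 113. 175.]
205 120 [561. 104. 196.]
195 185 [570. 110. 133.]
195 165 [576. 102. 146.]
170 180 [608. 102. 113.]
230 190 [535. 109. 142.]
t 2.80 pos [568.  103.5 122.9] ytool deg 81.3 zdown [ 0.001  0.    -1.   ] F [-0.1  0.1 -0.4] w -0.2 mm gf 0.0 j6 0.11
```

Run:
```python
from h import *
a=np.load('pics/side2.npz');P=cloud('side',a['d'])*1000;im=a['im']
for v in range(192,226,2): print(v,[ (int(P[v,u,0]),int(P[v,u,1]),int(P[v,u,2]),int(im[v,u].astype(int)[0]-im[v,u].astype(int)[2])) for u in range(262,282,4)])
o=cv2.convertScaleAbs(cv2.resize(im[175:240,235:310],(750,600)[:2],interpolation=cv2.INTER_CUBIC)[:,:,::-1],alpha=2); cv2.imwrite('pics/c3.png',o)
```

```text
192 [(560, 132, 213, 11), (561, 119, 205, 15), (556, 111, 202, 12), (555, 99, 195, 17), (614, 20, 123, 76)]
194 [(558, 134, 210, 17), (562, 118, 199, 13), (557, 110, 196, 8), (556, 99, 189, 13), (614, 21, 116, 49)]
196 [(688, 4, 68, 51), (563, 117, 192, 17), (558, 110, 189, 8), (558, 98, 182, 9), (611, 24, 114, 68)]
198 [(682, 11, 68, 73), (563, 119, 187, 22), (557, 112, 186, 10), (557, 99, 178, 15), (605, 32, 114, 76)]
200 [(628, 66, 120, 73), (565, 117, 180, 21), (557, 112, 180, 12), (555, 102, 175, 20), (601, 37, 114, 82)]
202 [(622, 73, 121, 64), (566, 116, 173, 23), (558, 112, 174, 12), (557, 100, 167, 27), (596, 44, 114, 80)]
204 [(596, 100, 143, 72), (568, 115, 166, 44), (561, 110, 166, 11), (557, 101, 162, 52), (591, 49, 113, 79)]
206 [(592, 104, 142, 72), (583, 100, 143, 78), (560, 112, 162, 40), (593, 62, 114, 77), (586, 56, 113, 84)]
208 [(590, 107, 139, 46), (578, 106, 144, 75), (570, 101, 144, 51), (588, 68, 114, 82), (581, 62, 113, 78)]
210 [(591, 107, 132, 42), (575, 110, 141, 49), (566, 107, 144, 41), (583, 74, 114, 62), (575, 69, 115, 78)]
212 [(592, 107, 126, 42), (575, 110, 136, 42), (561, 112, 143, 42), (553, 107, 144, 40), (569, 77, 116, 68)]
214 [(591, 108, 121, 47), (576, 110, 129, 39), (562, 112, 137, 37), (550, 111, 143, 40), (542, 107, 143, 39)]
216 [(594, 106, 112, 69), (577, 110, 123, 44), (563, 111, 130, 41), (548, 113, 139, 38), (537, 113, 144, 40)]
218 [(587, 114, 114, 80), (580, 108, 114, 65), (563, 112, 125, 39), (549, 114, 133, 39), (535, 115, 140, 43)]
220 [(583, 118, 113, 77), (576, 113, 113, 82), (564, 111, 118, 57), (549, 114, 127, 41), (538, 113, 132, 42)]
222 [(577, 125, 115, 81), (570, 119, 115, 88), (563, 114, 114, 77), (549, 114, 121, 38), (537, 114, 127, 43)]
224 [(574, 129, 113, 99), (566, 124, 114, 97), (558, 119, 113, 82), (551, 113, 114, 42), (538, 114, 120, 40)]
```

View pics/c3.png

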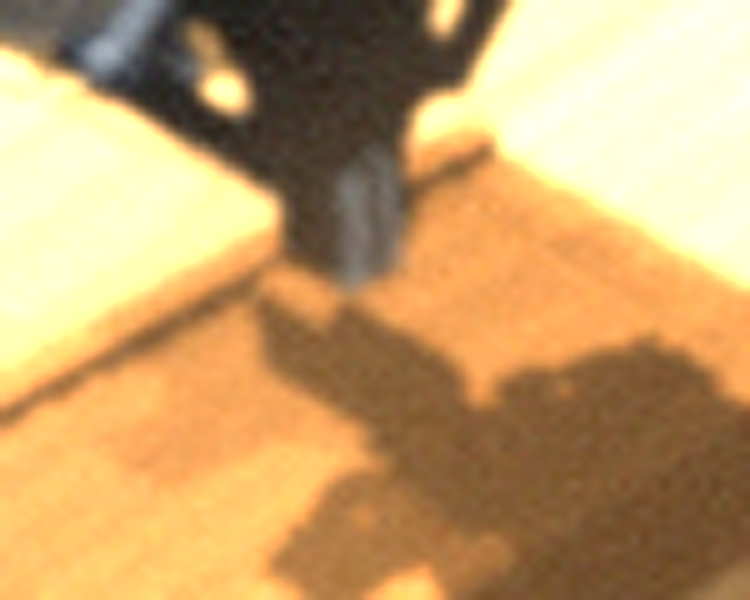

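The side view shows the shut fingertips ending at z of about 160 mm, above the bar (top 144 mm), although the state reads 123. The fingers are about 36 mm higher than reported, so they closed above the bar. xy agrees. I'll reopen, go down 34 mm and check the width.

Emit:
{"method": "jog_arm", "body": {
  "increments": [
    [60, 0, 1.5, 0, 0, 0, 0],
    [60, 0, 1.5, 0, 0, 0, 0],
    [60, 0, 1.5, 0, 0, 0, 0],
    [60, 0, 1.5, 0, 0, 0, 0],
    [60, 0, 1.5, 0, 0, 0, 0],
    [60, 0, 1.5, -15, 0, 0, 0],
    [60, 0, 1.5, -28, 0, 0, 0],
    [60, 0, 1.5, -33, 0, 0, 0],
    [60, 0, 1.5, -33, 0, 0, 0],
    [60, 0, 1.5, -33, 0, 0, 0]
  ]
}}

```text
time_s: 3.63
position: [0.5673, 0.105, 0.0891]
orientation: [-0.239, -3.132, -0.0]
force: [-0.3, 0.5, -0.4]
grip_width: 0.699
grip_force: 0.0
```

Emit:
{"method": "jog_arm", "body": {
  "grip_force": 60,
  "increments": [
    [0, 0, 0, 0, 0, 0, 0],
    [0, 0, 0, 0, 0, 0, 0],
    [0, 0, 0, 0, 0, 0, 0],
    [0, 0, 0, 0, 0, 0, 0],
    [0, 0, 0, 0, 0, 0, 0],
    [0, 0, 0, 0, 0, 0, 0],
    [0, 0, 0, 0, 0, 0, 0],
    [0, 0, 0, 0, 0, 0, 0]
  ]
}}

```text
time_s: 4.3
position: [0.5682, 0.105, 0.0901]
orientation: [0.239, 3.131, 0.0]
force: [-0.1, 0.4, 4.7]
grip_width: 0.126
grip_force: 60.2
```

Run:
```python
from h import *
pose()
```

```text
t 4.30 pos [568.2 105.   90.1] ytool deg 81.3 zdown [ 0.001  0.    -1.   ] F [-0.1  0.4  4.7] w 10.7 mm gf 60.24182438850403 j6 0.11
```

Gripped: 10.7 mm wide at 60 N. Next I slide the lid open along the box's -y.

Emit:
{"method": "jog_arm", "body": {
  "increments": [
    [0, 0, 0, 1, 0, 0, 0],
    [0, -0.6, -4, 1, 0, 0, 0],
    [0, -1.2, -8, 1, 0, 0, 0],
    [0, -1.8, -12, 1, 0, 0, 0],
    [0, -2.3, -16, 1, 0, 0, 0],
    [0, -2.9, -20, 1, 0, 0, 0],
    [0, -3.5, -24, 1, 0, 0, 0],
    [0, -4.4, -30, 1, 0, 0, 0],
    [0, -5.1, -35, 1, 0, 0, 0],
    [0, -5.8, -40, 1, 0, 0, 0]
  ]
}}

```text
time_s: 5.13
position: [0.5616, 0.0644, 0.0901]
orientation: [-0.239, -3.132, -0.0]
force: [-0.6, 1.1, 0.2]
grip_width: 0.128
grip_force: 59.6
```

Run:
```python
from h import *
pose()
```

```text
t 5.13 pos [561.6  64.4  90.1] ytool deg 81.3 zdown [-0.  0. -1.] F [-0.6  1.1  0.2] w 10.9 mm gf 59.616501331329346 j6 0.04
```

Emit:
{"method": "jog_arm", "body": {
  "increments": [
    [0, -2.2, -15, 0, 0, 0, 0],
    [0, -4.4, -30, 0, 0, 0, 0],
    [0, -6.6, -45, 0, 0, 0, 0],
    [0, -8.8, -60, 0, 0, 0, 0],
    [0, -11, -75, 0, 0, 0, 0],
    [0, -13.2, -90, 0, 0, 0, 0],
    [0, -14.6, -100, 0, 0, 0, 0],
    [0, -15.8, -108, 0, 0, 0, 0],
    [0, -16.3, -111, 0, 0, 0, 0],
    [0, -16.5, -113, 0, 0, 0, 0]
  ]
}}

```text
time_s: 5.97
position: [0.5452, -0.0482, 0.0902]
orientation: [-0.239, -3.132, -0.0]
force: [-0.1, -0.7, -0.9]
grip_width: 0.123
grip_force: 59.4
```

Emit:
{"method": "jog_arm", "body": {
  "increments": [
    [40, 0, 0, 0, 0, 0, 0],
    [60, 0, 0, 0, 0, 0, 0],
    [85, 0, 0, 0, 0, 0, 0],
    [85, 0, 0, 0, 0, 0, 0],
    [85, 0, 0, 30, 0, 0, 0],
    [85, 0, 0, 70, 0, 0, 0],
    [85, -30, 0, 110, 0, 0, 7],
    [85, -60, 0, 110, 0, 0, 14],
    [85, -60, -30, 110, 0, 0, 21],
    [85, -60, -70, 110, 0, 0, 28]
  ]
}}

```text
time_s: 6.8
position: [0.4853, -0.1141, 0.2028]
orientation: [-0.528, 3.093, -0.003]
force: [0.9, -0.7, -1.0]
grip_width: 0.991
grip_force: 0.0
```

Run:
```python
from h import *
pose()
im,d=snap('top','top4')
P=cloud('top',d)*1000; z=P[...,2]
b=P[(z>134)&(z<150)&(P[...,0]>480)&(P[...,0]<620)&(P[...,1]>-120)&(P[...,1]<0)]
print(len(b),np.median(b,0) if len(b) else 0)
print(np.median(P[165:185,270:320,2],1).round() )
cv2.imwrite('pics/c4.png',cv2.convertScaleAbs(cv2.resize(im[120:260,220:500],(800,400))[:,:,::-1],alpha=1.6))
```

```text
t 6.80 pos [ 485.3 -114.1  202.8] ytool deg 109.4 zdown [ 0.004 -0.001 -1.   ] F [ 0.9 -0.7 -1. ] w 84.6 mm gf 0.0 j6 -0.83
140 [544.75383032 -48.24101409 141.38079534]
[nan 73. 73. 73. 73. 74. 73. nan 73. 74. 74. 73. 73. 73. 73. 74. 73. 74.
 nan 73.]
```

View pics/c4.png

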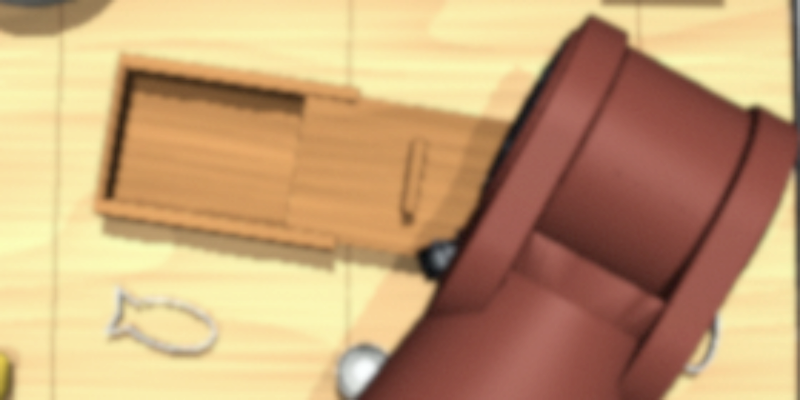

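The lid is fully open: the bar is at (545,-48), as predicted, and the interior shows at crop (200,150). The left fish is at crop (165,322), tail to the left. I'll take fish 1 first. Its belly is at about (417.5,150) and the tool y should point along 166.7°.

Emit:
{"method": "jog_arm", "body": {
  "increments": [
    [70, -10, 35, 0, 0, 0, 7],
    [70, -20, 70, 0, 0, 0, 14],
    [70, -30, 105, 0, 0, 0, 21],
    [70, -40, 140, 0, 0, 0, 28],
    [70, -50, 175, 0, 0, 0, 35],
    [70, -58, 210, 0, 0, 0, 42],
    [70, -65, 240, 0, 0, 0, 49],
    [70, -68, 264, 0, 0, 0, 56],
    [70, -68, 264, -40, 0, 0, 57],
    [70, -68, 264, -80, 0, 0, 57]
  ]
}}

```text
time_s: 7.68
position: [0.4192, 0.1506, 0.1217]
orientation: [-1.933, 2.471, -0.005]
force: [1.2, -0.6, -0.7]
grip_width: 0.822
grip_force: 0.0
```

Run:
```python
from h import *
pose()
im,d=snap('side','side5')
P=cloud('side',d)*1000
g=im.astype(int); dark=(g.max(2)-g.min(2)<30)
m=(P[...,0]>350)&(P[...,0]<490)&(P[...,1]>100)&(P[...,1]<200)
for lo in range(70,210,10):
    k=m&(P[...,2]>lo)&(P[...,2]<lo+10)&(dark)
    if k.sum(): print(lo,k.sum(),P[k].min(0).round(),P[k].max(0).round())
cv2.imwrite('pics/c5.png',cv2.convertScaleAbs(cv2.resize(im[200:320,240:390],(750,600))[:,:,::-1],alpha=1.6))
```

```text
t 7.68 pos [419.2 150.6 121.7] ytool deg 166.1 zdown [ 0.005  0.    -1.   ] F [ 1.2 -0.6 -0.7] w 70.2 mm gf 0.0 j6 -1.28
70 157 [397. 120.  70.] [442. 198.  80.]
80 198 [397. 120.  80.] [444. 198.  90.]
90 29 [396. 123.  90.] [443. 198.  92.]
160 16 [380. 132. 165.] [459. 167. 170.]
170 53 [374. 132. 170.] [460. 171. 180.]
180 78 [371. 133. 180.] [462. 172. 190.]
190 64 [372. 133. 190.] [462. 172. 200.]
200 58 [372. 134. 200.] [477. 175. 210.]
```

View pics/c5.png

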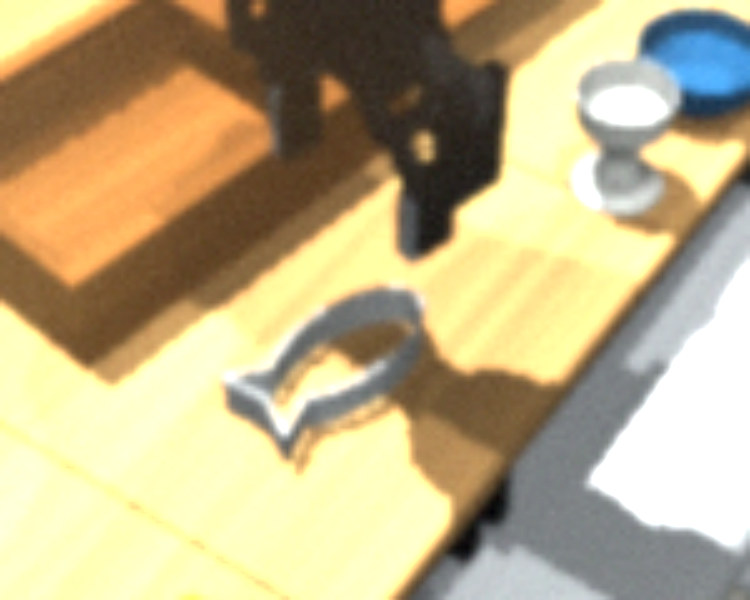

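The open fingers straddle the belly (crop (410,320)), and their tips are at z of about 167 against a reported 122, which confirms the offset. Now I go down and grip gently.

Emit:
{"method": "jog_arm", "body": {
  "grip_force": 25,
  "increments": [
    [65, 0, 0, -30, 0, 0, 0],
    [65, 0, 0, -60, 0, 0, 0],
    [65, 0, 0, -80, 0, 0, 0],
    [65, 0, 0, -89, 0, 0, 0],
    [50, 0, 0, -89, 0, 0, 0],
    [20, 0, 0, -89, 0, 0, 0],
    [20, 0, 0, -89, 0, 0, 0],
    [20, 0, 0, -89, 0, 0, 0],
    [20, 0, 0, -89, 0, 0, 0],
    [20, 0, 0, -89, 0, 0, 0]
  ]
}}

```text
time_s: 8.57
position: [0.4188, 0.1488, 0.033]
orientation: [-1.929, 2.477, -0.002]
force: [-0.4, -0.4, 6.9]
grip_width: 0.456
grip_force: 25.9
```

Run:
```python
from h import *
pose()
```

```text
t 8.57 pos [418.8 148.8  33. ] ytool deg 165.8 zdown [ 0.002  0.    -1.   ] F [-0.4 -0.4  6.9] w 39.0 mm gf 25.864931914693443 j6 -1.28
```

Emit:
{"method": "jog_arm", "body": {
  "increments": [
    [20, 0, 0, 20, 0, 0, 0],
    [20, 0, 0, 50, 0, 0, 0],
    [20, 0, 0, 85, 0, 0, -7],
    [20, 10, 2, 115, 0, 0, -14],
    [20, 30, 4, 115, 0, 0, -21],
    [20, 55, 6, 115, 0, 0, -28],
    [20, 80, 8, 115, 0, 0, -35],
    [20, 105, 10, 115, 0, 0, -42],
    [20, 125, 13, 115, 0, 0, -49],
    [20, 142, 14.5, 115, 0, 0, -56]
  ]
}}

```text
time_s: 9.4
position: [0.561, 0.1635, 0.1465]
orientation: [-0.531, 3.096, 0.0]
force: [-0.6, 0.6, 0.0]
grip_width: 0.458
grip_force: 25.5
```

Emit:
{"method": "jog_arm", "body": {
  "increments": [
    [20, 0, 0, 0, 0, 0, -7],
    [20, 0, 0, 0, 0, 0, -14],
    [20, 0, 0, 0, 0, 0, -21],
    [20, 0, 0, 0, 0, 0, -28],
    [20, 0, 0, 0, 0, 0, -28],
    [20, 0, 0, 0, 0, 0, -28]
  ]
}}

```text
time_s: 9.9
position: [0.5596, 0.1633, 0.1467]
orientation: [0.219, 3.134, 0.0]
force: [-0.5, 0.5, 0.2]
grip_width: 0.458
grip_force: 25.5
```

Run:
```python
from h import *
pose()
```

```text
t 9.90 pos [559.6 163.3 146.7] ytool deg 82.0 zdown [ 0.  0. -1.] F [-0.5  0.5  0.2] w 39.1 mm gf 25.459117390128085 j6 0.20
```

Emit:
{"method": "jog_arm", "body": {
  "increments": [
    [20, 1, 0, -30, 0, 0, 0],
    [20, 1, 0, -60, 0, 0, 0],
    [20, 1, 0, -85, 0, 0, 0],
    [20, 1, 0, -98, 0, 0, 0],
    [20, 1, 0, -105, 0, 0, 0],
    [20, 1, 0, -106, 0, 0, 0],
    [20, 1, 0, -106, 0, 0, 0]
  ]
}}

```text
time_s: 10.48
position: [0.5611, 0.1633, 0.0416]
orientation: [0.222, 3.133, 0.0]
force: [0.6, -0.1, 0.0]
grip_width: 0.453
grip_force: 26.6
```

Run:
```python
from h import *
pose()
```

```text
t 10.48 pos [561.1 163.3  41.6] ytool deg 81.9 zdown [ 0.001  0.    -1.   ] F [ 0.6 -0.1  0. ] w 38.7 mm gf 26.569943736103596 j6 0.20
```

Emit:
{"method": "jog_arm", "body": {
  "increments": [
    [20, 0, 0, -2, 0, 0, 0],
    [20, 0, 0, -2, 0, 0, 0],
    [47, 0, 0, -2, 0, 0, 0],
    [47, 0, 0, -2, 0, 0, 0],
    [47, 0, 0, -2, 0, 0, 0],
    [47, 0, 0, -2, 0, 0, 0],
    [47, 0, 0, 10, 0, 0, 0],
    [47, 0, 0, 40, 0, 0, 0],
    [47, 0, 0, 80, 0, 0, 0],
    [47, 0, 0, 120, 0, 0, 0]
  ]
}}

```text
time_s: 11.32
position: [0.56, 0.1634, 0.1622]
orientation: [-0.223, -3.133, -0.0]
force: [1.2, 0.5, 0.5]
grip_width: 0.552
grip_force: 0.0
```

Emit:
{"method": "jog_arm", "body": {
  "increments": [
    [70, -10, -40, 0, 0, 0, 0],
    [70, -20, -80, 0, 0, 0, 0],
    [70, -35, -118, 0, 0, 0, 0],
    [70, -48, -156, 0, 0, 0, 0],
    [70, -60, -194, 0, 0, 0, 0],
    [70, -72, -232, 0, 0, 0, 0],
    [70, -84, -270, 0, 0, 0, 0],
    [70, -96, -308, 0, 0, 0, 0],
    [70, -108, -346, 0, 0, 0, 2],
    [70, -120, -384, 0, 0, 0, 5]
  ]
}}

```text
time_s: 12.15
position: [0.4402, -0.2227, 0.1619]
orientation: [0.084, 3.138, -0.002]
force: [1.5, -0.1, 0.2]
grip_width: 0.817
grip_force: 0.0
```

Emit:
{"method": "jog_arm", "body": {
  "increments": [
    [70, -15, -40, 0, 0, 0, 0],
    [70, -27, -76, 0, 0, 0, 0],
    [70, -27, -76, -40, 0, 0, 0],
    [70, -27, -76, -40, 0, 0, 0],
    [70, -27, -76, -40, 0, 0, 0]
  ]
}}

```text
time_s: 12.57
position: [0.4127, -0.2959, 0.12]
orientation: [-0.088, -3.139, -0.004]
force: [0.1, 0.4, 1.4]
grip_width: 0.817
grip_force: 0.0
```

Run:
```python
from h import *
pose()
im,d=snap('top','top6'); s,_=snap('side','side6')
a=cv2.resize(im[120:260,240:380],(400,400)); b=cv2.resize(s[150:290,200:340],(400,400))
cv2.imwrite('pics/c6.png',cv2.convertScaleAbs(np.hstack([a,b])[:,:,::-1],alpha=1.6))
```

```text
t 12.57 pos [ 412.7 -295.9  120. ] ytool deg 86.8 zdown [-0.001  0.002 -1.   ] F [0.1 0.4 1.4] w 69.8 mm gf 0.0 j6 -0.82
```

View pics/c6.png

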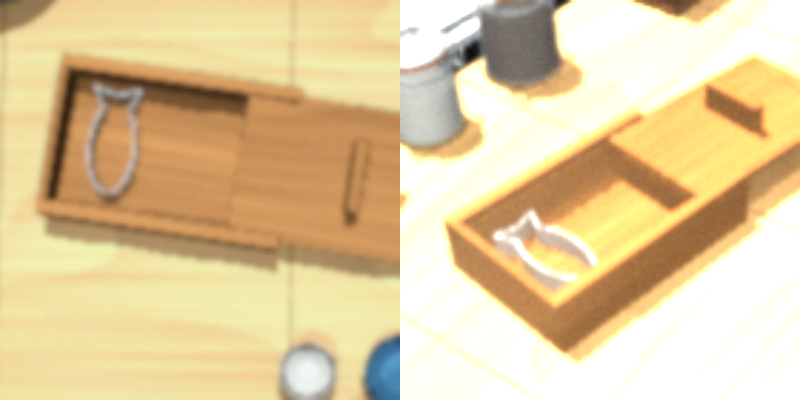

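Fish 1 lies flat in the box by the closed end (crop (113,140)). I'm above fish 2, so now I grip it: down 87 mm, then close.

Emit:
{"method": "jog_arm", "body": {
  "grip_force": 25,
  "increments": [
    [65, 1, -1, -30, 0, 0, 0],
    [65, 1, -1, -60, 0, 0, 0],
    [65, 1, -1, -80, 0, 0, 0],
    [65, 1, -1, -87, 0, 0, 0],
    [50, 1, -1, -87, 0, 0, 0],
    [20, 1, -1, -87, 0, 0, 0],
    [20, 1, -1, -87, 0, 0, 0],
    [20, 1, -1, -87, 0, 0, 0],
    [20, 1, -1, -87, 0, 0, 0],
    [20, 1, -1, -87, 0, 0, 0]
  ]
}}

```text
time_s: 13.5
position: [0.4158, -0.2987, 0.0358]
orientation: [0.087, 3.138, -0.003]
force: [0.6, 1.3, 7.6]
grip_width: 0.457
grip_force: 25.9
```

Run:
```python
from h import *
pose()
```

```text
t 13.50 pos [ 415.8 -298.7   35.8] ytool deg 86.8 zdown [ 0.003 -0.002 -1.   ] F [0.6 1.3 7.6] w 39.1 mm gf 25.920665460125747 j6 -0.82
```

Emit:
{"method": "jog_arm", "body": {
  "increments": [
    [20, 0, 0, 30, 0, 0, 0],
    [20, 0, 0, 70, 0, 0, 0],
    [20, 0, 0, 110, 0, 0, 0],
    [20, 12, 35, 120, 0, 0, 0],
    [20, 24, 70, 120, 0, 0, 0],
    [20, 36, 106, 120, 0, 0, 0],
    [20, 48, 142, 120, 0, 0, 0],
    [20, 60, 178, 120, 0, 0, -2],
    [20, 72, 214, 120, 0, 0, -4],
    [20, 85, 250, 120, 0, 0, -5]
  ]
}}

```text
time_s: 14.33
position: [0.5002, -0.046, 0.1549]
orientation: [0.228, 3.131, -0.001]
force: [0.7, -0.1, -0.4]
grip_width: 0.46
grip_force: 25.6
```

Emit:
{"method": "jog_arm", "body": {
  "increments": [
    [20, 14, 38, 0, 0, 0, 0],
    [20, 28, 76, 0, 0, 0, 0],
    [20, 40, 110, 0, 0, 0, 0],
    [20, 50, 140, 0, 0, 0, 0],
    [20, 50, 140, 0, 0, 0, 0],
    [20, 50, 140, 0, 0, 0, 0]
  ]
}}

```text
time_s: 14.83
position: [0.55, 0.0938, 0.1542]
orientation: [0.22, 3.133, 0.0]
force: [-0.7, 0.1, -0.3]
grip_width: 0.457
grip_force: 25.7
```

Run:
```python
from h import *
pose()
```

```text
t 14.83 pos [550.   93.8 154.2] ytool deg 82.0 zdown [ 0.001 -0.    -1.   ] F [-0.7  0.1 -0.3] w 39.0 mm gf 25.655252120050136 j6 0.07
```

Emit:
{"method": "jog_arm", "body": {
  "increments": [
    [20, 1, 0, -30, 0, 0, 0],
    [20, 1, 0, -60, 0, 0, 0],
    [20, 1, 0, -88, 0, 0, 0],
    [20, 1, 0, -105, 0, 0, 0],
    [20, 1, 0, -112, 0, 0, 0],
    [20, 1, 0, -113, 0, 0, 0],
    [20, 1, 0, -113, 0, 0, 0]
  ]
}}

```text
time_s: 15.42
position: [0.5508, 0.0913, 0.0412]
orientation: [0.227, 3.133, -0.0]
force: [0.1, 0.6, -0.6]
grip_width: 0.459
grip_force: 27.2
```

Emit:
{"method": "jog_arm", "body": {
  "increments": [
    [47, 0, 0, 0, 0, 0, 0],
    [47, 0, 0, 0, 0, 0, 0],
    [47, 0, 0, 0, 0, 0, 0],
    [47, 0, 0, 0, 0, 0, 0],
    [47, 0, 0, 10, 0, 0, 0],
    [47, 0, 0, 40, 0, 0, 0],
    [47, 0, 0, 80, 0, 0, 0],
    [47, 0, 0, 120, 0, 0, 0],
    [60, -3, -40, 120, 0, 0, 0],
    [60, -5, -80, 120, 0, 0, 0]
  ]
}}

```text
time_s: 16.25
position: [0.5474, 0.0126, 0.1649]
orientation: [0.217, 3.128, -0.001]
force: [1.0, -0.1, -0.8]
grip_width: 0.706
grip_force: 0.0
```

Emit:
{"method": "jog_arm", "body": {
  "increments": [
    [60, -2, -40, 0, 0, 0, 0],
    [60, -2, -62, 0, 0, 0, 0],
    [60, -2, -62, 0, 0, 0, 0]
  ]
}}

```text
time_s: 16.5
position: [0.5436, -0.0538, 0.1613]
orientation: [0.231, 3.132, -0.002]
force: [-0.4, -0.1, 0.3]
grip_width: 0.703
grip_force: 0.0
```

Run:
```python
from h import *
pose()
im,d=snap('top','top7'); s,_=snap('side','side7')
a=cv2.resize(im[120:260,240:380],(400,400)); b=cv2.resize(s[150:290,200:340],(400,400))
cv2.imwrite('pics/c7.png',cv2.convertScaleAbs(np.hstack([a,b])[:,:,::-1],alpha=1.6))
```

```text
t 16.50 pos [543.6 -53.8 161.3] ytool deg 81.6 zdown [ 0.001 -0.001 -1.   ] F [-0.4 -0.1  0.3] w 60.0 mm gf 0.0 j6 -0.19
```

View pics/c7.png

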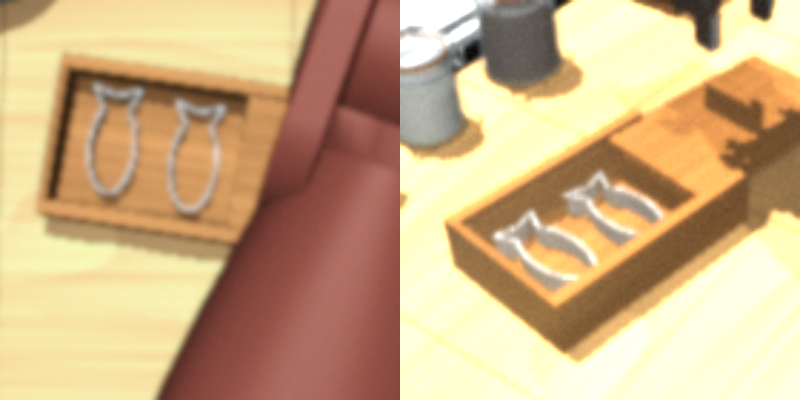

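Both fish lie flat in the box, at crop (113,140) and (197,155). Now I take the bar again at (545,-48).

Emit:
{"method": "jog_arm", "body": {
  "grip_force": 60,
  "increments": [
    [60, 1.5, 5.5, -15, 0, 0, 0],
    [60, 1.5, 5.5, -40, 0, 0, 0],
    [60, 1.5, 5.5, -62, 0, 0, 0],
    [60, 1.5, 5.5, -70.5, 0, 0, 0],
    [30, 1.5, 5.5, -70.5, 0, 0, 0],
    [0, 1.5, 5.5, -70.5, 0, 0, 0],
    [0, 1.5, 5.5, -70.5, 0, 0, 0],
    [0, 1.5, 5.5, -70.5, 0, 0, 0],
    [0, 1.5, 5.5, -70.5, 0, 0, 0],
    [0, 1.5, 5.5, -70.5, 0, 0, 0]
  ]
}}

```text
time_s: 17.43
position: [0.5463, -0.0443, 0.0921]
orientation: [0.224, 3.13, -0.0]
force: [-0.7, -0.1, 6.8]
grip_width: 0.123
grip_force: 61.4
```

Emit:
{"method": "jog_arm", "body": {
  "increments": [
    [0, 0, 0, 0, 0, 0, 0],
    [0, 0, 0, 0, 0, 0, 0]
  ]
}}

```text
time_s: 17.6
position: [0.5463, -0.0443, 0.0921]
orientation: [0.224, 3.131, -0.0]
force: [-1.1, 0.0, 6.3]
grip_width: 0.123
grip_force: 61.4
```

Run:
```python
from h import *
pose()
```

```text
t 17.60 pos [546.3 -44.3  92.1] ytool deg 81.8 zdown [ 0.003 -0.    -1.   ] F [-1.1  0.   6.3] w 10.5 mm gf 61.412328821606934 j6 -0.18
```

Emit:
{"method": "jog_arm", "body": {
  "increments": [
    [0, 0, 0, 1, 0, 0, 0],
    [0, 1.5, 10, 1, 0, 0, 0],
    [0, 3.6, 25, 1, 0, 0, 0],
    [0, 5.8, 40, 1, 0, 0, 0],
    [0, 8, 55, 1, 0, 0, 0],
    [0, 10.2, 70, 1, 0, 0, 0],
    [0, 12.4, 85, 1, 0, 0, 0],
    [0, 14.6, 100, 1, 0, 0, 0],
    [0, 16.3, 112, 1, 0, 0, 0],
    [0, 17.2, 118, 1, 0, 0, 0]
  ]
}}

```text
time_s: 18.43
position: [0.5644, 0.0746, 0.0941]
orientation: [0.223, 3.128, -0.003]
force: [-1.0, -4.6, 15.2]
grip_width: 0.118
grip_force: 61.9
```

Run:
```python
from h import *
pose()
```

```text
t 18.43 pos [564.4  74.6  94.1] ytool deg 81.8 zdown [ 0.005 -0.002 -1.   ] F [-1.  -4.6 15.2] w 10.1 mm gf 61.90652310848236 j6 0.05
```

The lid had drooped when I gripped it, and the bar has risen as it levelled. I'll raise 2 mm to take off the 15 N of vertical load, then push over the ridge.

Emit:
{"method": "jog_arm", "body": {
  "increments": [
    [0, 0, 0, 2.2, 0, 0, 0],
    [0, 0, 0, 2.2, 0, 0, 0],
    [0, 0, 0, 2.2, 0, 0, 0]
  ]
}}

```text
time_s: 18.68
position: [0.5629, 0.0745, 0.0942]
orientation: [0.224, 3.132, 0.001]
force: [-0.1, 2.6, 7.8]
grip_width: 0.124
grip_force: 61.0
```

Run:
```python
from h import *
pose()
```

```text
t 18.68 pos [562.9  74.5  94.2] ytool deg 81.8 zdown [ 0.002  0.    -1.   ] F [-0.1  2.6  7.8] w 10.6 mm gf 60.97496509552002 j6 0.04
```

Emit:
{"method": "jog_arm", "body": {
  "increments": [
    [0, 0.6, 3, 2, 0, 0, 0],
    [0, 1.2, 7, 2, 0, 0, 0],
    [0, 1.8, 11, 2, 0, 0, 0],
    [0, 2.5, 15, 2, 0, 0, 0],
    [0, 3.2, 19, 2, 0, 0, 0],
    [0, 3.8, 23, 2, 0, 0, 0],
    [0, 4.3, 27, 2, 0, 0, 0],
    [0, 4.8, 31, 2, 0, 0, 0],
    [0, 5, 33, 2, 0, 0, 0],
    [0, 5, 33, 2, 0, 0, 0]
  ]
}}

```text
time_s: 19.52
position: [0.567, 0.106, 0.095]
orientation: [-0.225, -3.133, 0.004]
force: [-1.4, -8.3, 2.2]
grip_width: 0.117
grip_force: 60.1
```

Run:
```python
from h import *
pose()
```

```text
t 19.52 pos [567. 106.  95.] ytool deg 81.8 zdown [-0.001 -0.003 -1.   ] F [-1.4 -8.3  2.2] w 10.0 mm gf 60.0999641418457 j6 0.10
```

The lid is home: y = 106.0 with 8 N against the stop. Now I release, lift and check.

Emit:
{"method": "jog_arm", "body": {
  "increments": [
    [0, 0, -2, 0, 0, 0, 0],
    [30, 0, -2, 0, 0, 0, 0],
    [60, 0, -2, 0, 0, 0, 0],
    [60, 0, -2, 0, 0, 0, 0],
    [60, 0, -2, 0, 0, 0, 0],
    [60, 0, -2, 20, 0, 0, 0],
    [60, 0, -2, 60, 0, 0, 0],
    [60, 0, -2, 100, 0, 0, 0],
    [60, -15, -40, 120, 0, 0, 0],
    [60, -30, -80, 120, 0, 0, 0]
  ]
}}

```text
time_s: 20.35
position: [0.5408, 0.0316, 0.2202]
orientation: [0.218, 3.127, -0.0]
force: [1.1, -0.8, -0.2]
grip_width: 0.704
grip_force: 0.0
```

Emit:
{"method": "jog_arm", "body": {
  "increments": [
    [60, -10, -40, 0, 0, 0, 0],
    [60, -20, -80, 0, 0, 0, 0],
    [60, -30, -120, 0, 0, 0, 0],
    [60, -40, -160, 0, 0, 0, 0],
    [60, -40, -160, 0, 0, 0, 0],
    [60, -40, -160, 0, 0, 0, 0]
  ]
}}

```text
time_s: 20.85
position: [0.4983, -0.1309, 0.2149]
orientation: [0.231, 3.133, 0.001]
force: [-0.3, 0.8, -0.6]
grip_width: 0.702
grip_force: 0.0
```

Run:
```python
from h import *
pose()
im,d=snap('top','top8'); P=cloud('top',d)*1000; z=P[...,2]
for f in('top0','top8'):
    a=np.load(f'pics/{f}.npz'); P=cloud('top',a['d'])*1000; z=P[...,2]
    b=P[130:220,245:355][(z>130)[130:220,245:355]&(z<150)[130:220,245:355]]; print(f,len(b),b.mean(0).round(1))
a=np.load('pics/top0.npz')['im']; print('diff star',np.abs(im[150:200,430:480].astype(int)-a[150:200,430:480]).max(), 'star arm hidden?')
s,_=snap('side','side8')
cv2.imwrite('pics/c8.png',cv2.convertScaleAbs(np.hstack([cv2.resize(im[30:280,160:520],(576,400)),cv2.resize(s[170:290,215:340],(224,400))])[:,:,::-1],alpha=1.5))
```

```text
t 20.85 pos [ 498.3 -130.9  214.9] ytool deg 81.6 zdown [ 0.  0. -1.] F [-0.3  0.8 -0.6] w 60.0 mm gf 0.0 j6 -0.36
top0 144 [567.7 105.1 142.8]
top8 146 [566.8 105.  142.6]
diff star 120 star arm hidden?
```

View pics/c8.png

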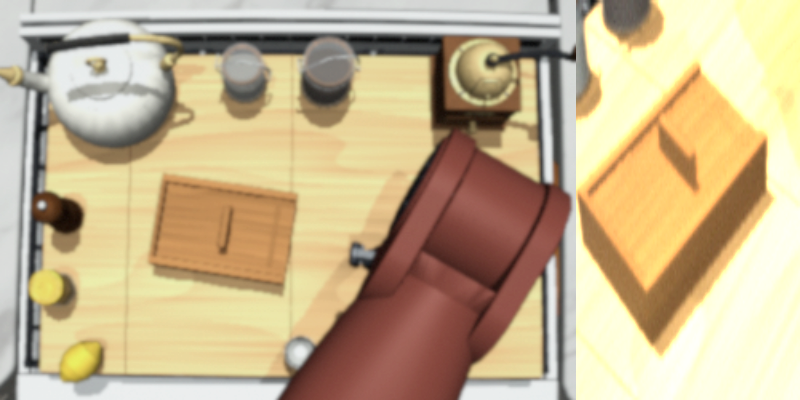

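The lid is fully shut: the bar is back at y = 105.0, as at the start (crop (225,230)). The arm stands clear and the visible bystanders haven't moved.

```bash
python3 -c "
from bench import manip
print(manip.close_job())"
```

```text
the job is handed in; nothing more can be done
None
```

Both fish cutters are in the box, the lid is slid fully home over the ridge, and the job is handed in at about 21 s; the arm hid the star in the last picture, but nothing went near it.

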